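# Press the sample tubes home and slide their carrier out to the reading line

## Robot

A 7-joint arm with a two-finger parallel gripper is mounted at the origin on a cart in front of the work surface, level with it; the furniture and walls round the work are solid. World frame = base frame: x ahead of the robot, y to its left, z up, the work surface at z = 0. Lengths are in mm, angles in rad, forces in N, time in s.
With the tool pointing down it reaches from about 400 to 875 mm from the base axis. Payload 4.4 kg.
Tool frame: the origin (TCP) lies at the very end of the fingers, on their centre line; the grasp point (between the pads) lies 19 mm behind it (ctrl.pinch_z is the z of the grasp point in the tool frame, in mm); z points along the fingers, x is the direction in which the jaws open and shut, and the axes are right-handed (so a half turn about z gives the same grasp; the last joint's range is limited). The gripper opens to 85 mm and grips with 20 to 120 N. Pads are 22 mm wide; open, the fingers measure 114 mm over their backs; the gripper's body (76 mm by 85 mm) begins 54 mm behind the grasp point. The pads swing forward as they close: fully open they stand 13 mm farther back than shut.
Start: joints at [-1.408, 0.628, 0.038, 1.517, -0.027, 0.996, -0.02], TCP at [147.4, 633.081, 231.313] pointing down, gripper open.
Joint ranges: [-3.06, 3.06], [-0.37, 2.12], [-1.25, 1.32], [0.18, 2.47], [-1.1, 4.24], [0.23, 1.98], [-2.94, 2.94]. Speed limits (rad/s): [2.57, 2.57, 3.14, 3.14, 3.14, 3.14, 3.14].

## Interface

Orientations are given as [roll, pitch, yaw] about the fixed x, y, z axes, in that order (R = Rz(yaw) Ry(pitch) Rx(roll)).
In Python, from cell import sensors, get_image, order, ctrl gives the robot as it stands.
- The arm moves only by the tool arm_command, never from a script. Its argument "rows" is a list that holds one entry, the list of rows, each a list of 6 numbers: the shift along the tool's x, y, z in mm, then the turn, a rotation vector about the tool's x, y, z in degrees. A call has 1 to 20 rows; each row is the pose to reach, as a shift and turn from the pose commanded when the call began, along the tool's axes at that moment; what a row does not reach only later rows make up. A row lasts 1/12 s, in which the tool goes at most 41.7 mm and 7.16 degrees, less where a joint would pass 70% of its speed; a pose out of reach is approached as far as the arm can. A call with a gripper value outside its range is refused whole. "claw" is the opening, from -1 (shut) to 1 (fully open), set as the call begins (left out, the last holds). The fingers move at their own pace and stop on an object; the grip force is fixed at half the most. Time passes only in rows, so rows that repeat a pose let the fingers close. It gives the time, the measured TCP pose, the force and the opening at its end, in the units of the state.
- sensors.read_state(): the state, without advancing time (a new reading comes with each control period).
- get_image(name): name is "scene" or "top"; returns a dict with "pixels" (384x512x3 uint8, red, green, blue), "z_map" (384x512 float32, mm along the optical axis (not along the pixel's ray), 0 where there is no reading), "K" (3x3 intrinsics, pixels), "k1" (the pictures are not rectified: a ray, as slopes to the right and down, at radius r is drawn at 1 + k1 r^2 times it, then the intrinsics apply), "pose" (4x4, takes a point from camera to world coordinates). Camera axes: x right, y up, looking along -z (the intrinsics and any distortion apply to the point x, -y, -z); pixel columns grow to the right and rows downward; lengths in mm; the calibration is good to about 2 mm. A picture is of the moment at which its call begins.
- order.finish_job(): hands the job in, once; it reports no verdict.
The state is a dict: "clock": time; "qpos": joint angles; "qd": joint speeds; "tau": joint torques, N m; "eef_pos": TCP position; "tool_rot": TCP orientation; "force": force on the tool from outside, world axes, zero at the start; "torque": the same for the moment, N m; "width": finger opening in mm.
Only numpy, scipy, OpenCV 4.12 (cv2) and the standard library are available. Lean on these libraries where they do the work, as an engineer would, in place of code of your own. Each camera call takes 0.05 s, during which the arm holds its last target.

## Task

Pull the bench press's hand lever down to its stop so that the four sample tubes are pressed fully home in their carrier plate, and let the lever spring back up. Then take the plate by the knob at its right-hand end and slide it out to the left along the rails until the line scribed across the plate is level with the outer (left) edge of the press bed, so that the codes under the tubes can be read from below; in that position the plate is tail-light and would tip, so finish while still holding it there, flat on the bed. Do not let the plate tip on the way, and leave the phone and the bottles where they are.

Things in the scene. Friction and masses are not known exactly. Their poses are not given: they have to be found in the camera images.
- press: grey bench press, fixed. Origin on the desk under the ram; its x points away from the robot to the column, y to the left along the bed (the way the plate slides out), z up. Bed top 55 mm above the desk, y = -200 to +50 mm, 104 mm across, with two 8 mm high guide rails along y, 72 mm apart. Head over the bed: x = -22 to 86 mm, 60 mm wide, z = 215 to 285 mm; ram bar to 336 mm
- bed_edge (a point): middle of the outer (left, +y) end edge of the press bed, at bed-top height; axes as the press
- lever (a joint): swing of the hand lever in rad: 0 = up at rest, 0.70 = down at its stop. A spring returns it; pushing the grip down takes about 4 N at rest and 8 N at the stop, some 2 N more while the tubes go in. The ram goes down 25 mm with the full swing, reaching the caps of fully seated tubes just at the stop
- lever_grip (a point): centre of the lever's black round grip, a bar 20 mm in diameter and 70 mm long along the press's y. It moves on an arc of 160 mm radius about lever_pivot in the press's x-z plane, always on the robot's side of the pivot: at rest 70 mm above it (0.45 rad above level), at the stop 40 mm below it (0.25 rad below level)
- lever_pivot (a point): axis of the lever (along the press's y), 250 mm above the desk, at the y of the lever grip's centre
- plate: loose aluminium plate lying between the rails, 68x326x6 mm, about 0.75 kg with tubes; origin on its underside below the tube block's middle; axes as the press (+y outward). Block 64x62x44 mm with four tubes at the outer end (plate ends at y = +32 mm); tail to y = -294 mm. Centre of mass some 52 mm inward of the origin: at the reading line it is about 28 mm beyond the bed's edge
- line (a point): middle of the black line scribed across the plate, at its underside, 80 mm inward of the tube block's middle
- knob (a point): point on the axis of the black upright knob at the plate's inner (right) end, 25 mm above the plate's top face: 23 mm in diameter, 45 mm tall from the plate's top. It is 190 mm inward of the line
- tube_a (a joint): how far this sample tube (24 mm cap, 98 mm long, upright in the block's tight socket) stands up from its seat, in m: 0 = fully home, its cap top then 154 mm above the desk
- tube_b (a joint): the same for the second tube
- tube_c (a joint): the same for the third tube
- tube_d (a joint): the same for the fourth tube
- phone: phone 162x80x10 mm lying face up on the desk below the place where the plate will overhang; origin under its centre
- pump_bottle: pump bottle 61x73x181 mm standing at the right end of the desk; origin at the centre of its underside
- water_bottle: clear water bottle 67 mm in diameter, 228 mm tall, standing at the right rear of the desk; origin at the centre of its underside

How it is judged:
By the outcome, as a careful person would: the job done as asked, in the order asked, and still so for the second after the job is handed in, while the arm keeps its last pose, push and grip.
It also fails if it takes over 64 s, if anything falls off the work surface, if the arm or the gripper's body presses on something with over 40 N, if the wrist force passes 120 N, or if a joint passes its speed limit or range.

## Working session

There is one attempt and no reset: what is moved stays moved. The work goes in short steps, Python scripts to look and compute and a tool call to move; the robot and the scene stay as the last step left them, time stands still between calls to the robot, and variables do not carry over. Pictures are saved under pics/ and viewed, and the job is handed in when it is done.

Besides the shell and the picture viewer there is one more tool, called after "Emit:" as name(argument=value, ...) on one line, values as JSON. arm_command: Moves the arm, as the interface text tells. Its arguments: {"type":"object","properties":{"rows":{"type":"array","items":{"type":"array","items":{"type":"array","items":{"type":"number"}}}},"claw":{"type":"number"}},"required":["rows"]}

```bash
ls; mkdir -p pics
python3 - <<'E'
from cell import sensors,get_image,ctrl
import cv2,numpy as np
s=sensors.read_state();print({k:np.round(v,3).tolist() for k,v in s.items()}, ctrl.pinch_z)
for n in("scene","top"):
    d=get_image(n);cv2.imwrite(f"pics/{n}0.png",d["pixels"][:,:,::-1]);np.savez(f"{n}0.npz",**d);print(n,d["K"].tolist(),d["k1"],np.round(d["pose"],3).tolist())
E
```

```text
pics
{'clock': 0.0, 'qpos': [-1.408, 0.629, 0.038, 1.518, -0.027, 0.996, -0.02], 'qd': [-0.001, 0.0, -0.001, 0.0, -0.001, -0.0, -0.001], 'tau': [0.0, -56.341, 1.226, -19.344, 0.011, 0.011, 0.0], 'eef_pos': [147.25, 632.465, 230.408], 'tool_rot': [3.142, 0.002, 1.342], 'force': [-0.46, -0.685, 0.769], 'torque': [0.015, 0.025, -0.051], 'width': 85.478} -18.700000000000003
scene [[482.6492442073724, 0.0, 255.3258471062619], [0.0, 482.6492442073724, 199.58248018072166], [0.0, 0.0, 1.0]] -0.157252056957923 [[0.595, 0.331, -0.733, -641.272], [-0.804, 0.224, -0.551, -1009.833], [-0.018, 0.917, 0.399, 873.651], [0.0, 0.0, 0.0, 1.0]]
top [[443.616198432904, 0.0, 258.53915222523665], [0.0, 443.616198432904, 188.60116964548064], [0.0, 0.0, 1.0]] -0.14945983973700389 [[0.1, 0.805, -0.585, -231.132], [-0.995, 0.084, -0.055, -175.357], [0.005, 0.588, 0.809, 1294.582], [0.0, 0.0, 0.0, 1.0]]
```

View pics/scene0.png

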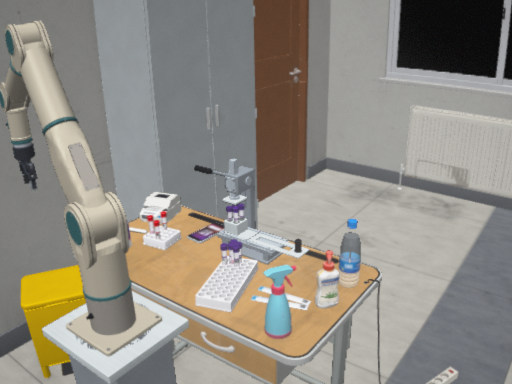

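View pics/top0.png

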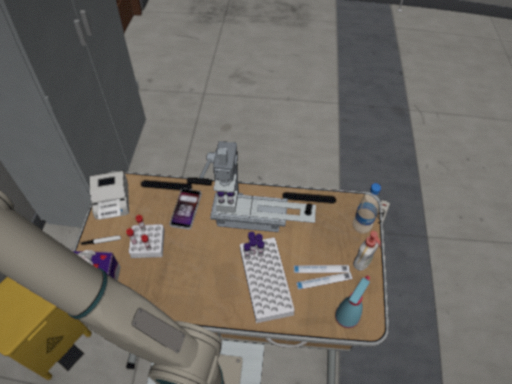

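```bash
cat > h.py <<'E'
import numpy as np,cv2
def load(n): return dict(np.load(n+".npz"))
def ray(d,u,v):
    K=d["K"];p=np.array([[[u,v]]],float)
    x,y=cv2.undistortPoints(p,K,np.array([float(d["k1"]),0,0,0,0]))[0,0]
    return np.array([x,-y,-1.0])
def w(d,u,v,z=None):  # by depth
    r=ray(d,u,v);P=d["pose"]
    if z is None: z=d["z_map"][int(round(v)),int(round(u))]
    return (P@np.r_[r*z,1])[:3]
def atz(d,u,v,h):
    r=d["pose"][:3,:3]@ray(d,u,v);o=d["pose"][:3,3]
    return o+r*(h-o[2])/r[2]
def proj(d,p):
    c=np.linalg.inv(d["pose"])@np.r_[p,1];x,y=c[0]/-c[2],-c[1]/-c[2];f=1+float(d["k1"])*(x*x+y*y)
    K=d["K"];return np.array([K[0,0]*x*f+K[0,2],K[1,1]*y*f+K[1,2]])
def crop(d,u0,v0,u1,v1,s,fn):
    im=d["pixels"][v0:v1,u0:u1,::-1];cv2.imwrite(fn,cv2.resize(im,None,fx=s,fy=s,interpolation=cv2.INTER_CUBIC))
E
python3 - <<'E'
from h import *
d=load("scene0");crop(d,180,150,320,270,5,"pics/sc1.png")
d=load("top0");crop(d,170,130,330,240,5,"pics/tc1.png")
E
```

```text
(no output)
```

View pics/sc1.png

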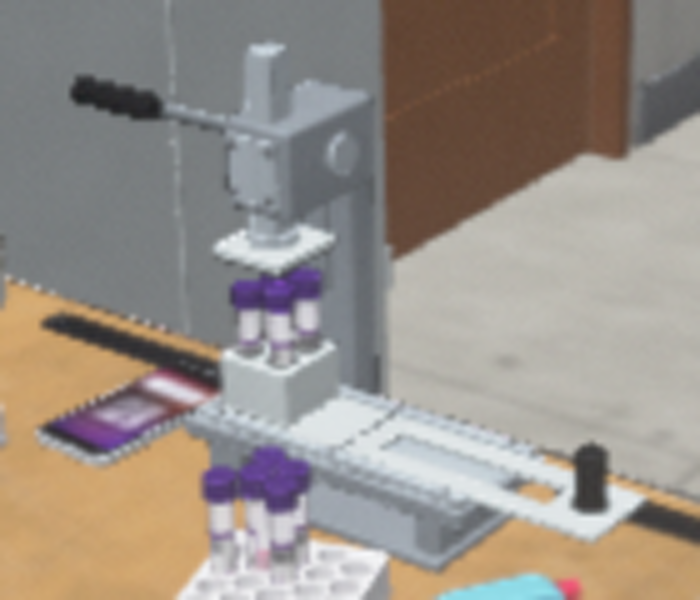

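View pics/tc1.png

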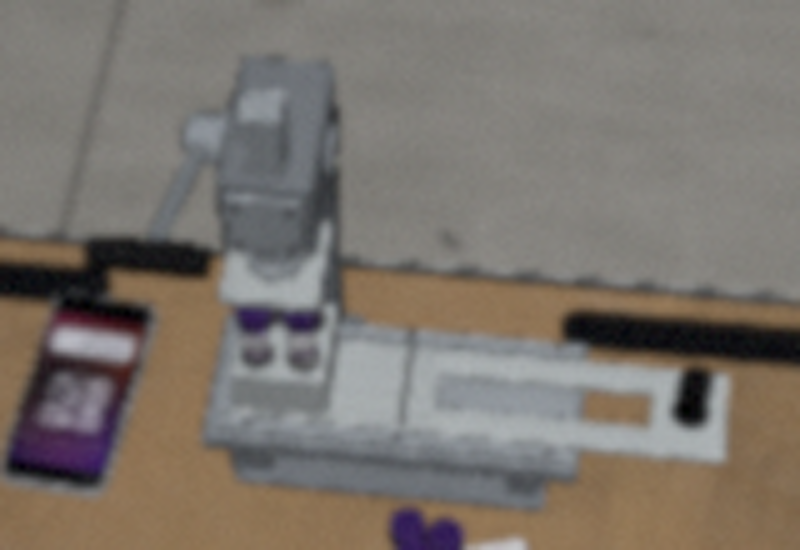

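Run:
```python
from h import *
np.set_printoptions(precision=1,suppress=True)
t=load("top0");s=load("scene0")
T=lambda x,y:(170+(x+.5)/5-.5,130+(y+.5)/5-.5)
S=lambda x,y:(180+(x+.5)/5-.5,150+(y+.5)/5-.5)
for n,a in dict(gripL=(92,250),gripM=(148,256),gripR=(204,259)).items(): print("T",n,w(t,*T(*a)))
for n,a in dict(gL=(82,90),gM=(115,97),gR=(150,104)).items(): print("S",n,w(s,*S(*a)))
print("line top",[atz(t,*T(*a),61) for a in((411,332),(404,425))],[w(t,*T(*a)) for a in((411,335),(404,422))])
print("plate right end",[atz(t,*T(*a),61) for a in((730,374),(726,460))])
print("knobtop T",atz(t,*T(696,372),106),w(t,*T(696,378)),"S",atz(s,*S(592,450),106),w(s,*S(592,456)))
print("knob base S",atz(s,*S(590,510),61))
print("rail end left T",[atz(t,*T(*a),63) for a in((205,443),)],"bed right end",[atz(t,*T(*a),63) for a in((585,345),(578,472))])
print("caps S",[w(s,*S(*a)) for a in((247,290),(281,290),(307,280))])
for n,a in dict(tb1=(240,345),tb2=(272,350)).items(): pass
# head top/ram
print("ram top",w(t,*T(265,100)),"headtop",w(t,*T(310,90)),w(t,*T(300,150)),w(t,*T(240,150)))
print("phone",[atz(t,*T(*a),10) for a in((62,292),(155,302),(103,490),(5,475))])
```

```text
T gripL [479.1  85.7 327.3]
T gripM [477.7  54.1 328. ]
T gripR [480.2  23.5 326.2]
S gL [470.3  75.5 325.1]
S gM [471.9  46.6 325.3]
S gR [480.3  22.8 322.5]
line top [array([628.2, -72.2,  61. ]), array([553.2, -75.7,  61. ])] [array([626. , -72.4,  60.6]), array([556.1, -75.4,  60.1])]
plate right end [array([ 616.1, -289.2,   61. ]), array([ 547.7, -288.4,   61. ])]
knobtop T [ 584.5 -263.   106. ] [ 579.4 -263.1  106.6] S [ 577.8 -267.7  106. ] [ 570.6 -272.1  106. ]
knob base S [ 575.9 -268.3   61. ]
rail end left T [array([524.4,  52.4,  63. ])] bed right end [array([ 628.3, -190.5,   63. ]), array([ 527.5, -192.4,   63. ])]
caps S [array([557. ,  10.2, 160.1]), array([566.4, -13.5, 162.7]), array([593.3, -16. , 161.1])]
ram top [586.5   5.  338.9] headtop [644.5 -10.5 283.6] [595.2 -11.5 286. ] [571.6  19.  310.4]
phone [array([672.5, 185.6,  10. ]), array([670.7, 117.2,  10. ]), array([512.5, 124.8,  10. ]), array([516.9, 193.7,  10. ])]
```

Run:
```python
from h import *
for n in("top","scene"):
    d=load(n+"0")
    # ortho at z=61: x up 480..680 , y left 130..-320 ; 1.7px/mm
    sc=1.7
    ys=130-np.arange(int(450*sc))/sc; xs=690-np.arange(int(220*sc))/sc
    Y,X=np.meshgrid(ys,xs)
    M=np.zeros(X.shape+(2,),np.float32)
    for i in range(X.shape[0]):
        for j in range(X.shape[1]): M[i,j]=proj(d,(X[i,j],Y[i,j],61))
    im=cv2.remap(d["pixels"],M,None,cv2.INTER_CUBIC)[:,:,::-1].copy()
    for y in range(-300,150,50):
        j=int((130-y)*sc);cv2.line(im,(j,0),(j,6),(0,0,255),1);cv2.putText(im,str(y),(j,16),0,.35,(0,0,255))
    for x in range(500,690,50):
        i=int((690-x)*sc);cv2.line(im,(0,i),(6,i),(0,0,255),1);cv2.putText(im,str(x),(8,i),0,.35,(0,0,255))
    cv2.imwrite(f"pics/o_{n}.png",im)
```

```text
(no output)
```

View pics/o_top.png

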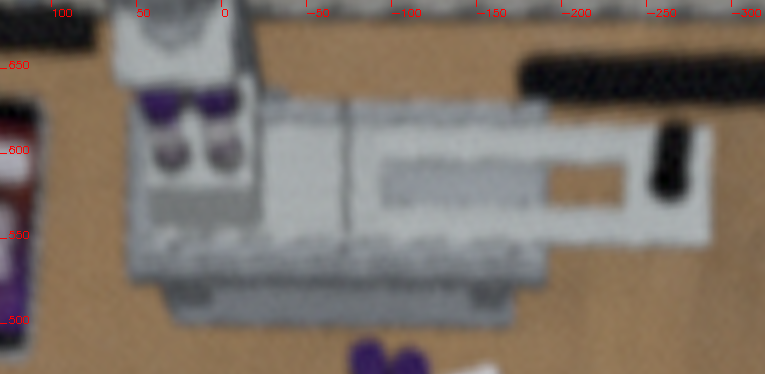

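View pics/o_scene.png

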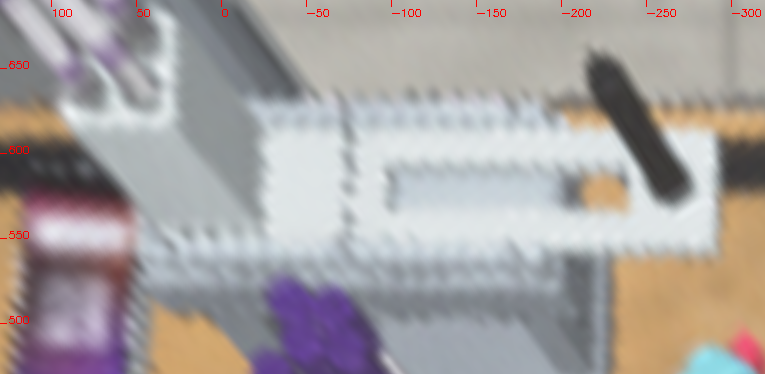

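```bash
cat > mv.py <<'E'
import sys,json,numpy as np
from scipy.spatial.transform import Rotation as R
from cell import sensors
# commanded pose kept in cmd.json ; usage mv.py rpy(base now) ; targets
def rel(c,t):
    Rc=R.from_euler('xyz',c[3:]);Rt=R.from_euler('xyz',t[3:])
    return np.r_[Rc.inv().apply(np.array(t[:3])-c[:3]),np.degrees((Rc.inv()*Rt).as_rotvec())]
if __name__=="__main__":
    c=json.loads(sys.argv[1]);
    for t in json.loads(sys.argv[2]): print(np.round(rel(np.array(c),np.array(t)),2).tolist())
E
python3 mv.py "[147.4,633.081,231.313,3.14159,0.002,1.342]" "[[147.4,633,400,3.14159,0,1.5708],[480,58,400,3.14159,0,1.5708],[482,58,345,3.14159,0,1.5708]]"
```

```text
[-0.42, 0.02, -168.69, -0.01, 0.11, -13.11]
[-485.0, 454.36, -167.72, -0.01, 0.11, -13.11]
[-484.43, 456.31, -112.72, -0.01, 0.11, -13.11]
```

Emit:
arm_command(rows=[[[0,0,-40,0,0,-4],[0,0,-80,0,0,-8],[0,0,-120,0,0,-13.1],[0,0,-150,0,0.1,-13.1],[-15,14,-168,0,0.1,-13.1],[-45,42,-168,0,0.1,-13.1],[-75,70,-168,0,0.1,-13.1],[-105,98,-168,0,0.1,-13.1],[-135,126,-168,0,0.1,-13.1],[-165,154,-168,0,0.1,-13.1],[-195,182,-168,0,0.1,-13.1],[-225,210,-168,0,0.1,-13.1],[-255,238,-168,0,0.1,-13.1],[-285,266,-168,0,0.1,-13.1],[-315,294,-168,0,0.1,-13.1],[-345,322,-168,0,0.1,-13.1],[-375,350,-168,0,0.1,-13.1],[-400,374,-168,0,0.1,-13.1],[-420,392,-168,0,0.1,-13.1],[-430,402,-168,0,0.1,-13.1]]], claw=-1)

```text
clock: 1.77
eef_pos: [442.5, 118.9, 399.2]
tool_rot: [3.141, -0.0, 1.565]
force: [0.5, -0.2, -0.3]
width: 0.0
```

Run:
```python
from cell import sensors,get_image
from h import *
for n in("scene","top"):
    d=get_image(n);np.savez(f"{n}1.npz",**d)
s=sensors.read_state();print(s["clock"],s["eef_pos"],s["tool_rot"],s["force"],s["qd"])
crop(load("scene1"),180,140,320,260,5,"pics/sc2.png");crop(load("top1"),170,110,330,230,5,"pics/tc2.png")
```

```text
1.8667 [442.29369767 120.1070961  399.06475875] [ 3.14142077e+00 -3.44641221e-04  1.56470457e+00] [-0.68444013  0.43843848 -0.25421423] [-0.0462052  -0.00624169 -0.06147672  0.00914404 -0.02646299  0.00747364
 -0.03673316]
```

View pics/sc2.png

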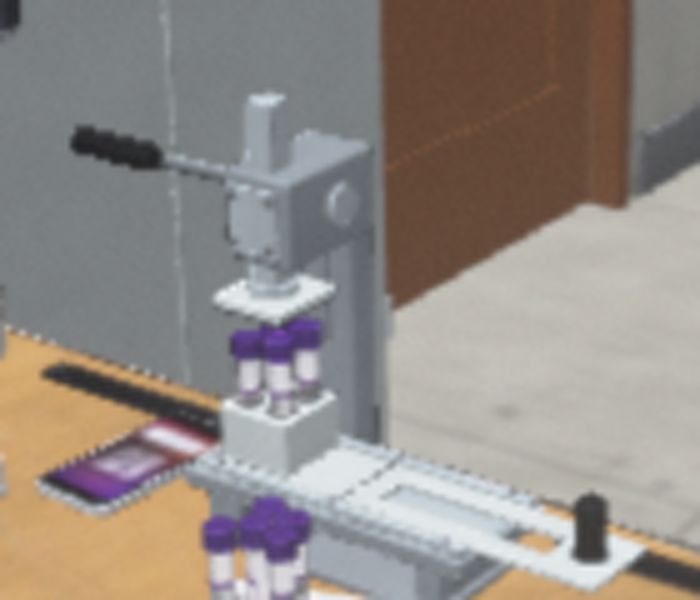

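View pics/tc2.png

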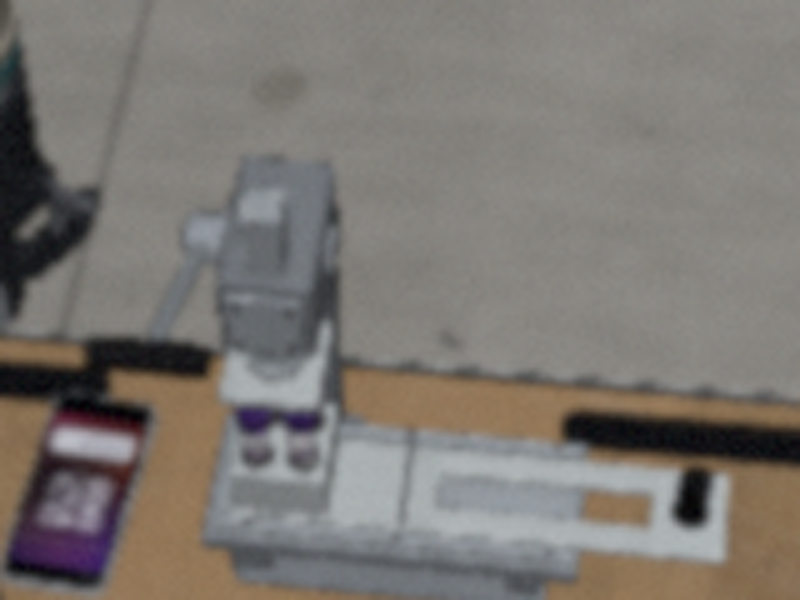

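Emit:
arm_command(rows=[[[-16,10,0,0,0,0],[-35,22,0,0,0,0],[-52,33,0,0,0,0],[-65,41,10,0,0,0],[-65,41,30,0,0,0],[-65,41,45,0,0,0],[-65,41,54,0,0,0],[-65,41,57,0,0,0],[-65,41,57,0,0,0],[-65,41,57,0,0,0]]])

```text
clock: 2.7
eef_pos: [482.6, 58.9, 342.7]
tool_rot: [3.141, -0.002, 1.572]
force: [0.6, -0.1, -0.1]
width: -0.2
```

Run:
```python
from cell import sensors,get_image
from h import *
for n in("scene","top"):
    d=get_image(n);np.savez(f"{n}1.npz",**d)
s=sensors.read_state();print(s["clock"],s["eef_pos"],s["tool_rot"],s["force"])
a=load("scene1")["pixels"][90:210,150:270,::-1];b=load("top1")["pixels"][110:230,140:260,::-1]
cv2.imwrite("pics/c3.png",cv2.resize(np.hstack([a,b]),None,fx=3.3,fy=3.3,interpolation=cv2.INTER_CUBIC))
```

```text
2.8 [482.89724443  58.58453266 343.0562625 ] [ 3.13970855e+00 -2.21910223e-03  1.57117489e+00] [ 0.00699669 -0.0325199   0.4195627 ]
```

View pics/c3.png

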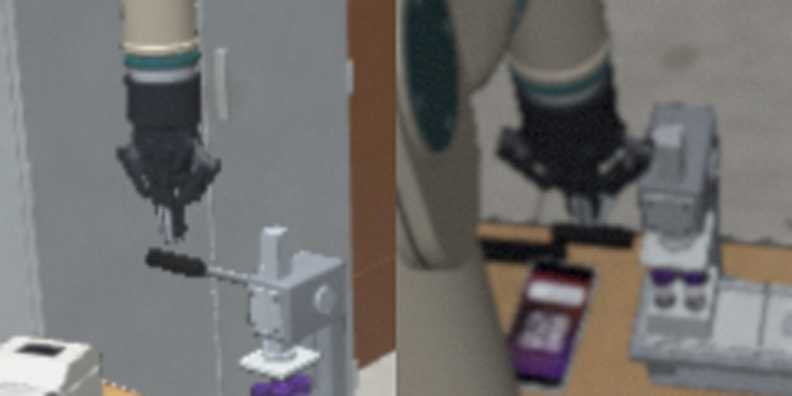

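Emit:
arm_command(rows=[[[0,0,5,0,0,0],[0,0,10,0,0,0],[0,0,13,0,0,0],[0,-2,18,0,0,0],[0,-4,23,0,0,0],[0,-6,28,0,0,0],[0,-9,35,0,0,0],[0,-11,43,0,0,0],[0,-13,50,0,0,0],[0,-14,58,0,0,0]]])

```text
clock: 3.63
eef_pos: [467.0, 58.4, 284.0]
tool_rot: [-3.14, -0.002, 1.571]
force: [-3.7, 0.7, 6.3]
width: -0.0
```

Run:
```python
from cell import sensors,get_image
from h import *
for n in("scene","top"):
    d=get_image(n);np.savez(f"{n}1.npz",**d)
s=sensors.read_state();print(s["clock"],s["eef_pos"],s["tool_rot"],s["force"])
a=load("scene1")["pixels"][120:240,170:290,::-1];b=load("top1")["pixels"][110:230,140:260,::-1]
cv2.imwrite("pics/c4.png",cv2.resize(np.hstack([a,b]),None,fx=3.3,fy=3.3,interpolation=cv2.INTER_CUBIC))
```

```text
3.7333 [466.99590569  58.33165512 283.35530212] [-3.13875038e+00 -1.66492805e-03  1.57055786e+00] [-3.81839704  1.51645325  4.99544891]
```

View pics/c4.png

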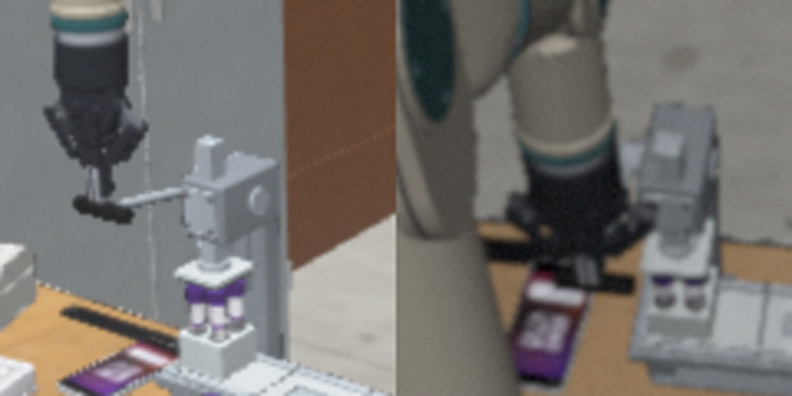

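Emit:
arm_command(rows=[[[0,0,4,0,0,0],[0,0,9,0,0,0],[0,0,14,0,0,0],[0,0,19,0,0,0],[0,0,24,0,0,0],[0,0,29,0,0,0],[0,1,34,0,0,0],[0,1,39,0,0,0],[0,2,44,0,0,0],[0,2,49,0,0,0],[0,3,54,0,0,0],[0,4,59,0,0,0],[0,5,62,0,0,0],[0,5,62,0,0,0]]])

```text
clock: 4.9
eef_pos: [472.1, 58.3, 222.0]
tool_rot: [-3.139, -0.002, 1.571]
force: [-4.8, -0.5, 7.3]
width: -0.0
```

Run:
```python
from cell import sensors,get_image
from h import *
for n in("scene","top"):
    d=get_image(n);np.savez(f"{n}1.npz",**d)
s=sensors.read_state();print(s["clock"],s["eef_pos"],s["tool_rot"],s["force"])
a=load("scene1")["pixels"][120:240,170:290,::-1];b=load("top1")["pixels"][110:230,140:260,::-1]
cv2.imwrite("pics/c5.png",cv2.resize(np.hstack([a,b]),None,fx=3.3,fy=3.3,interpolation=cv2.INTER_CUBIC))
```

```text
5.0 [472.43933223  58.2931404  222.35268402] [-3.13955592e+00 -1.75258215e-03  1.57047773e+00] [-5.06526407e+00 -9.25918689e-04  6.89282151e+00]
```

View pics/c5.png

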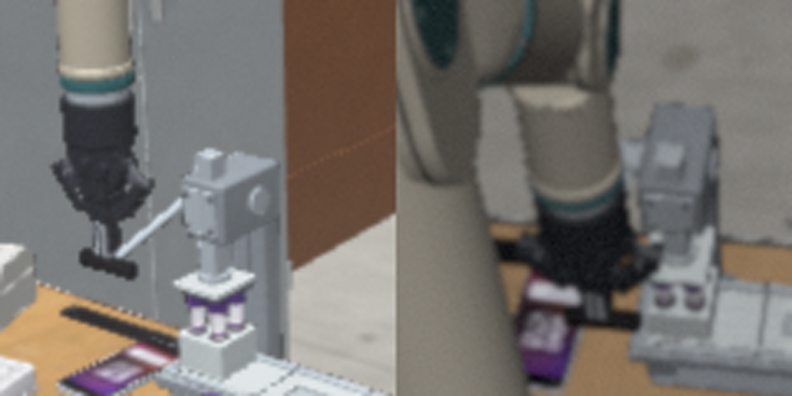

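Emit:
arm_command(rows=[[[0,0,2,0,0,0],[0,1,4,0,0,0],[0,1,6,0,0,0],[0,1,6,0,0,0]]])

```text
clock: 5.33
eef_pos: [473.2, 58.3, 219.0]
tool_rot: [-3.14, -0.003, 1.57]
force: [-12.9, -0.3, 32.8]
width: 0.2
```

Emit:
arm_command(rows=[[[0,1,2,0,0,0],[0,1,4,0,0,0],[0,1,4,0,0,0]]])

```text
clock: 5.58
eef_pos: [473.5, 58.3, 217.7]
tool_rot: [-3.139, -0.005, 1.57]
force: [-20.1, -1.6, 61.1]
width: -0.2
```

Emit:
arm_command(rows=[[[0,0,-5,0,0,0],[0,-2,-11,0,0,0],[0,-3,-18,0,0,0],[0,-5,-26,0,0,0],[0,-6,-35,0,0,0],[0,-6,-45,0,0,0],[0,-6,-55,0,0,0],[0,-5,-65,0,0,0],[0,-4,-74,0,0,0],[0,-2,-83,0,0,0],[0,0,-91,0,0,0],[0,3,-100,0,0,0],[0,6,-109,0,0,0],[0,8,-118,0,0,0],[0,8,-130,0,0,0],[0,0,-150,0,0,0],[0,-10,-170,0,0,0],[0,-15,-180,0,0,0],[0,-15,-180,0,0,0]]])

```text
clock: 7.17
eef_pos: [460.4, 58.1, 394.0]
tool_rot: [3.139, -0.003, 1.571]
force: [0.2, -0.5, -0.8]
width: -0.4
```

Run:
```python
from cell import sensors,get_image
from h import *
for n in("scene","top"):
    d=get_image(n);np.savez(f"{n}1.npz",**d)
s=sensors.read_state();print(s["clock"],s["eef_pos"],s["tool_rot"],s["force"])
a=load("scene1")["pixels"][140:260,180:300,::-1];b=load("scene0")["pixels"][140:260,180:300,::-1]
cv2.imwrite("pics/c6.png",cv2.resize(np.hstack([a,b]),None,fx=3.3,fy=3.3,interpolation=cv2.INTER_CUBIC))
```

```text
7.2667 [460.16844659  58.1642186  391.7629475 ] [-3.14138742e+00 -1.83801410e-03  1.57084891e+00] [-0.48845936 -0.54747325 -0.32322822]
```

View pics/c6.png

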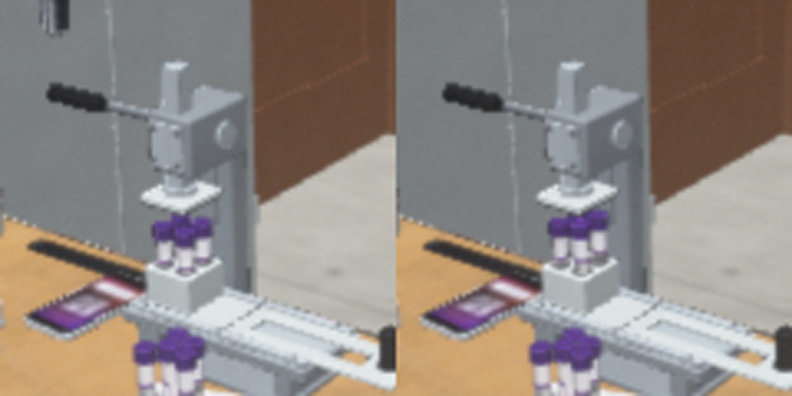

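Run:
```python
from h import *
for n in("scene0","scene1","top0","top1"):
    d=load(n);H,W=d["z_map"].shape
    p=d["pixels"].astype(int);m=(p[:,:,2]>p[:,:,1]+40)&(p[:,:,0]>p[:,:,1]+15)&(d["z_map"]>0)
    P=np.array([w(d,u,v) for v,u in zip(*np.nonzero(m))])
    k=(P[:,0]>540)&(P[:,0]<625)&(P[:,1]>-40)&(P[:,1]<50)&(P[:,2]>100);P=P[k]
    print(n,len(P),np.round(np.percentile(P[:,2],[1,50,90,95,99,100]),1))
    for lo,hi in((540,578),(578,630)):
        for a,b in((-40,5),(5,50)):
            q=P[(P[:,0]>lo)&(P[:,0]<hi)&(P[:,1]>a)&(P[:,1]<b)]
            if len(q): print(lo,a,len(q),np.round(np.percentile(q[:,2],[5,50,95]),1))
```

```text
scene0 95 [145.2 158.1 164.1 165.4 166.  166.6]
540 -40 36 [149.  160.6 165.9]
540 5 31 [145.8 155.5 159.9]
578 -40 26 [149.8 160.4 163.2]
578 5 2 [153.  153.4 153.8]
scene1 106 [137.9 151.  155.9 157.1 157.5 158.5]
540 -40 29 [141.7 151.9 156.9]
540 5 31 [140.  149.6 156.9]
578 -40 27 [139.9 152.5 156.8]
578 5 19 [144.3 149.2 155.1]
top0 9 [151.5 160.  162.7 162.7 162.8 162.8]
540 -40 2 [162.4 162.6 162.7]
540 5 7 [152.5 159.4 162.5]
top1 23 [149.1 154.6 158.  158.5 159.2 159.4]
540 -40 12 [149.4 154.2 158.5]
540 5 11 [151.2 155.3 158.3]
```

```bash
python3 - <<'E'
from h import *
d=load("top0")
print(atz(d,370,262,30),atz(d,365,230,40),w(d,371,240),w(d,376,190),w(d,368,212))
d=load("scene0");print(w(d,350,270),w(d,328,290),w(d,330,260))
for n in("top1","scene1"):
    d=load(n)
    P=np.array([w(d,u,v) for v in range(384) for u in range(512) if d["z_map"][v,u]>0])
    for lo,hi in((70,110),):
        k=(P[:,0]>540)&(P[:,0]<620)&(P[:,1]>-300)&(P[:,1]<-230)&(P[:,2]>68)
        q=P[k];print(n,len(q),q[:,:].mean(0),q.min(0),q.max(0))
E
python3 mv.py "[460,58,392.3,3.14159,0,1.5708]" "[[579,-266,250,3.14159,0,1.5708]]"
```

```text
[ 432.83420308 -472.33065718   30.        ] [ 544.69533667 -457.8659197    40.        ] [ 441.38956613 -449.14589351  153.613336  ] [ 570.51132472 -453.89805097  230.06426225] [ 556.45943468 -449.64681801  130.06468307]
[ 552.03531778 -475.41639271   72.66545616] [ 428.07383195 -466.04400037   64.28856787] [ 415.12076915 -473.4459421   175.5865967 ]
top1 75 [ 575.58492718 -262.69744386   93.06693202] [ 564.98511635 -274.30119935   68.87720327] [ 590.49647452 -250.86784308  111.93537296]
scene1 81 [ 575.23059473 -269.70208141   89.34660224] [ 562.08639003 -279.95358425   68.89684378] [ 590.53266043 -254.86122214  107.49336604]
[-324.0, 119.0, 142.3, 0.0, 0.0, 0.0]
```

Emit:
arm_command(rows=[[[-15,5,0,0,0,0],[-40,13,0,0,0,0],[-68,22,0,0,0,0],[-98,33,0,0,0,0],[-128,45,0,0,0,0],[-158,56,0,0,0,0],[-188,68,0,0,0,0],[-218,80,0,0,0,0],[-248,92,10,0,0,0],[-275,103,35,0,0,0],[-300,112,65,0,0,0],[-315,117,95,0,0,0],[-322,118,125,0,0,0],[-323,118,155,0,0,0],[-323,118,185,0,0,0],[-323,118,210,0,0,0],[-323,118,230,0,0,0],[-323,118,242,0,0,0],[-323,118,246,0,0,0],[-323,118,246,0,0,0]]], claw=1)

```text
clock: 8.93
eef_pos: [577.6, -264.3, 144.0]
tool_rot: [-3.139, -0.003, 1.57]
force: [0.2, 0.1, 0.6]
width: 85.3
```

Run:
```python
from cell import sensors,get_image
from h import *
for n in("scene","top"):
    d=get_image(n);np.savez(f"{n}1.npz",**d)
s=sensors.read_state();print(s["clock"],s["eef_pos"],s["tool_rot"],s["force"],s["width"])
a=load("scene1")["pixels"][150:270,210:330,::-1];b=load("top1")["pixels"][130:250,210:330,::-1]
cv2.imwrite("pics/c7.png",cv2.resize(np.hstack([a,b]),None,fx=3.3,fy=3.3,interpolation=cv2.INTER_CUBIC))
```

```text
9.0333 [ 578.92554461 -264.96713402  146.33743694] [ 3.14025654e+00 -9.78632570e-04  1.57049267e+00] [0.70774762 0.25524677 0.38936976] 85.1183113709852
```

View pics/c7.png

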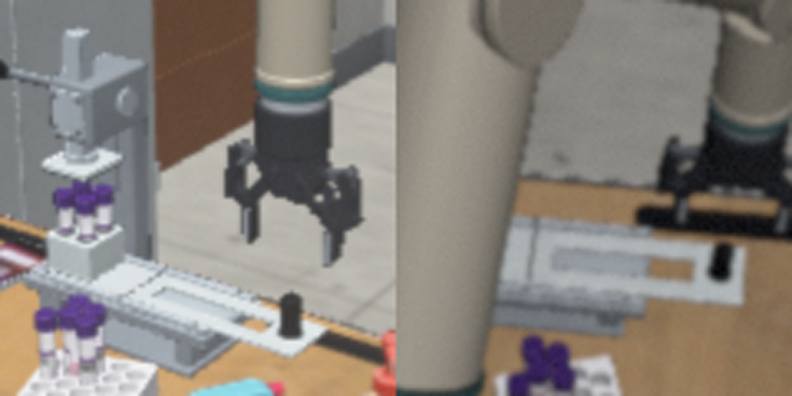

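Emit:
arm_command(rows=[[[0,0,10,0,0,0],[0,0,25,0,0,0],[0,0,42,0,0,0],[0,0,57,0,0,0],[0,0,68,0,0,0],[0,0,74,0,0,0],[0,0,76,0,0,0],[0,0,76,0,0,0],[0,0,76,0,0,0]]])

```text
clock: 9.78
eef_pos: [578.9, -264.7, 70.4]
tool_rot: [3.14, -0.001, 1.571]
force: [-0.2, 0.2, 0.3]
width: 85.4
```

Emit:
arm_command(rows=[[[0,0,0,0,0,0],[0,0,0,0,0,0],[0,0,0,0,0,0],[0,0,0,0,0,0],[0,0,0,0,0,0],[0,0,0,0,0,0],[0,0,0,0,0,0],[0,0,0,0,0,0],[0,0,0,0,0,0],[0,0,0,0,0,0]]], claw=-1)

```text
clock: 10.62
eef_pos: [578.6, -264.1, 70.0]
tool_rot: [3.141, -0.002, 1.571]
force: [-0.8, 1.7, 6.3]
width: 21.8
```

Run:
```python
from cell import sensors,get_image
from h import *
for n in("scene","top"):
    d=get_image(n);np.savez(f"{n}2.npz",**d)
s=sensors.read_state();print(s["clock"],s["eef_pos"],s["tool_rot"],s["force"],s["torque"],s["width"])
a=load("scene2")["pixels"][150:270,210:330,::-1];b=load("top2")["pixels"][130:250,210:330,::-1]
cv2.imwrite("pics/c8.png",cv2.resize(np.hstack([a,b]),None,fx=3.3,fy=3.3,interpolation=cv2.INTER_CUBIC))
```

```text
10.7167 [ 578.55769423 -264.085695     70.0394049 ] [ 3.14108577e+00 -2.08820949e-03  1.57084764e+00] [-1.47881183  1.26413647  5.51272703] [0.28522531 0.23959918 0.00618839] 21.518493245144477
```

View pics/c8.png

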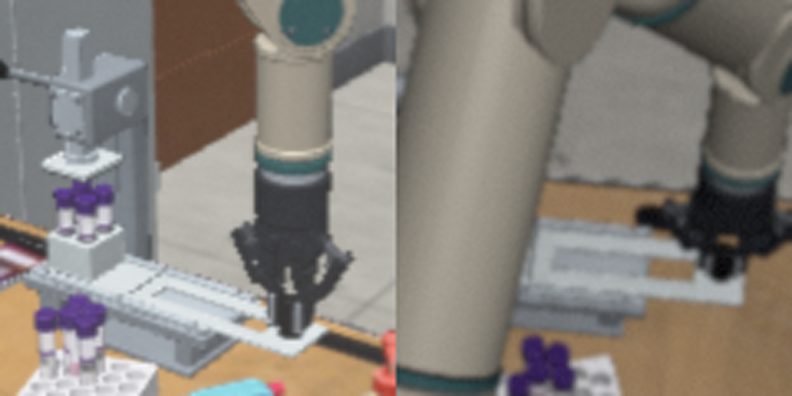

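Emit:
arm_command(rows=[[[2,0,0,0,0,0],[5,0,0,0,0,0],[9,0,0,0,0,0],[14,0,0,0,0,0],[19,0,0,0,0,0],[24,0,0,0,0,0],[29,0,0,0,0,0],[34,0,0,0,0,0],[39,0,0,0,0,0],[44,0,0,0,0,0],[49,0,0,0,0,0],[53,0,0,0,0,0],[57,0,0,0,0,0],[59,0,0,0,0,0],[60,0,0,0,0,0]]])

```text
clock: 11.97
eef_pos: [578.7, -205.2, 70.0]
tool_rot: [3.14, -0.0, 1.57]
force: [0.0, -5.6, 2.7]
width: 21.9
```

Run:
```python
from cell import sensors,get_image
from h import *
for n in("scene","top"):
    d=get_image(n);np.savez(f"{n}3.npz",**d)
s=sensors.read_state();print(s["clock"],s["eef_pos"],s["tool_rot"],s["force"],s["torque"],s["width"])
a=load("scene3")["pixels"][150:270,210:330,::-1];b=load("top3")["pixels"][130:250,190:310,::-1]
cv2.imwrite("pics/c9.png",cv2.resize(np.hstack([a,b]),None,fx=3.3,fy=3.3,interpolation=cv2.INTER_CUBIC))
```

```text
12.0667 [ 578.67667192 -205.05119337   70.00754258] [ 3.14057092e+00 -5.30283181e-04  1.57032352e+00] [ 0.32311769 -3.6080033   4.56592275] [-0.97737091 -0.02909127 -0.01284286] 21.275548519793556
```

View pics/c9.png

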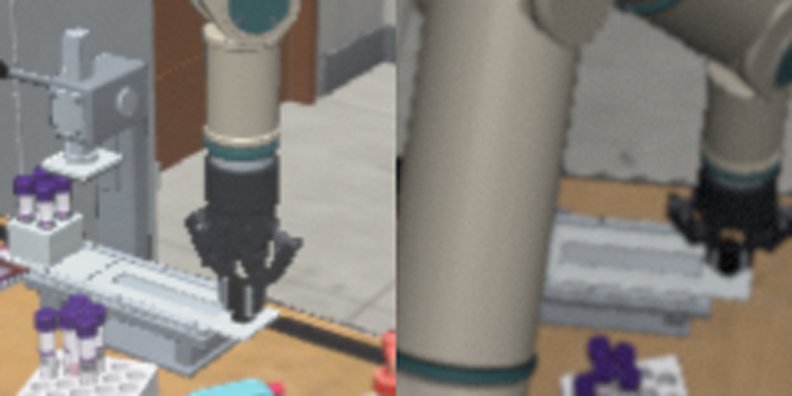

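Emit:
arm_command(rows=[[[2,0,0,0,0,0],[6,0,0,0,0,0],[11,0,0,0,0,0],[16,0,0.5,0,0,0],[21,0,0.5,0,0,0],[26,0,0.5,0,0,0],[31,0,1,0,0,0],[36,0,1,0,0,0],[41,0,1,0,0,0],[46,0,1,0,0,0],[51,0,1,0,0,0],[55,0,1,0,0,0],[59,0,1,0,0,0],[61,0,1,0,0,0],[62,0,1,0,0,0],[62,0,1,0,0,0]]])

```text
clock: 13.4
eef_pos: [579.3, -144.4, 70.0]
tool_rot: [3.139, 0.001, 1.569]
force: [-0.1, -6.8, 8.5]
width: 21.5
```

Run:
```python
from cell import sensors,get_image
from h import *
for n in("scene","top"):
    d=get_image(n);np.savez(f"{n}4.npz",**d)
s=sensors.read_state();print(s["clock"],s["eef_pos"],s["tool_rot"],s["force"],s["torque"],s["width"])
crop(load("scene4"),190,180,290,255,8,"pics/s10.png")
crop(load("top4"),190,150,290,225,8,"pics/t10.png")
```

```text
13.5 [ 579.33177565 -144.38949085   70.00377191] [3.13874554e+00 7.58807324e-04 1.56935248e+00] [ 0.52163629 -6.35388536  9.55453722] [-1.21476903  0.07167218  0.02116266] 22.040421757296173
```

View pics/s10.png

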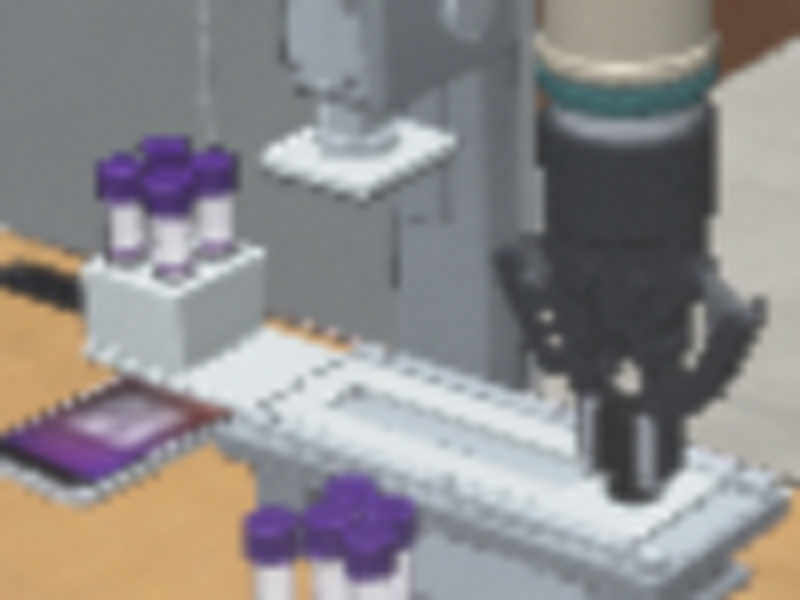

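View pics/t10.png

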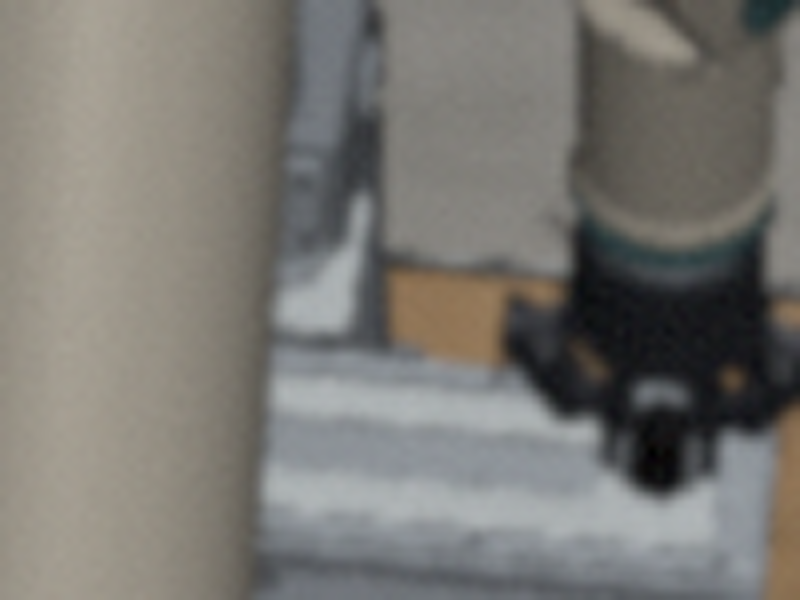

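Run:
```python
from h import *
np.set_printoptions(precision=1,suppress=True)
t=load("top4");s=load("scene4")
T=lambda x,y:(190+(x+.5)/8-.5,150+(y+.5)/8-.5)
S=lambda x,y:(190+(x+.5)/8-.5,180+(y+.5)/8-.5)
print("T tail",atz(t,*T(718,500),61),"bed R (55)",atz(t,*T(772,500),55),atz(t,*T(772,500),63))
print("S line",atz(s,*S(262,405),61),atz(s,*S(345,358),61))
print("S left corner near z63/55",atz(s,*S(218,422),63),atz(s,*S(218,422),55))
print("S far rail end",atz(s,*S(358,350),63))
for d,n in((s,"scene"),(t,"top")):
    # predicted pixels of bed edge for press (579,6), crop coords
    f=lambda p:(proj(d,p)-([190,180] if n=="scene" else [190,150]))*8+3.5
    for y in(53,56,59): print(n,y,f((579-52,y,55)),f((579+52,y,55)),f((579-36,y,63)),f((579+36,y,63)))
    print(n,"line at -74.5+120.3",f((579-34,45.8,61)),f((579+34,45.8,61)))
    for y in(-191,-194,-197): print(n,y,f((579-52,y,55)),f((579+52,y,55)))
crop(s,205,215,245,245,20,"pics/s11.png")
crop(t,255,195,295,225,20,"pics/t11.png")
crop(s,265,225,305,255,20,"pics/s12.png")
```

```text
T tail [ 573.  -169.9   61. ] bed R (55) [ 579.2 -192.3   55. ] [ 574.  -192.2   63. ]
S line [553.4  44.4  61. ] [613.1  43.4  61. ]
S left corner near z63/55 [525.9  47.5  63. ] [537.4  57.9  55. ]
S far rail end [620.2  41.1  63. ]
scene 53 [211.3 433.4] [353.3 350.4] [233.1 404.8] [331.6 347.7]
scene 56 [206.4 431.7] [348.5 348.8] [228.1 403.1] [326.7 346.1]
scene 59 [201.5 430. ] [343.6 347.3] [223.2 401.4] [321.8 344.5]
scene line at -74.5+120.3 [248.  411.1] [340.9 356.8]
scene -191 [647.9 584.7] [781.9 488.3]
scene -194 [653.8 586.7] [787.6 490.1]
scene -197 [659.6 588.7] [793.3 492. ]
top 53 [169.4 553.9] [208.6 349.4] [174. 511.] [201.3 369. ]
top 56 [162.2 553.3] [201.7 348.8] [166.9 510.3] [194.4 368.4]
top 59 [155.  552.6] [194.8 348.2] [159.7 509.7] [187.4 367.8]
top line at -74.5+120.3 [192.4 511.1] [217.7 377. ]
top -191 [760.6 606.6] [776.8 398. ]
top -194 [767.9 607.2] [783.9 398.5]
top -197 [775.2 607.9] [790.9 399.1]
```

View pics/s11.png

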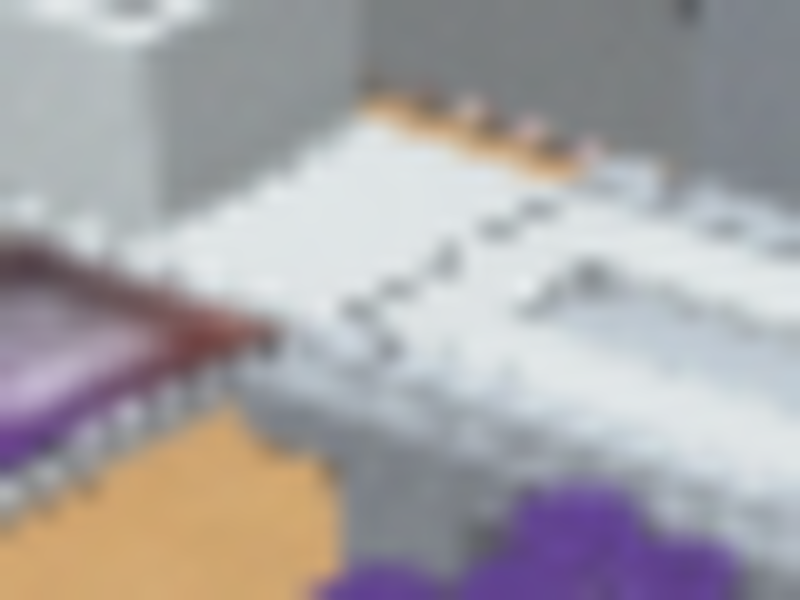

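View pics/t11.png

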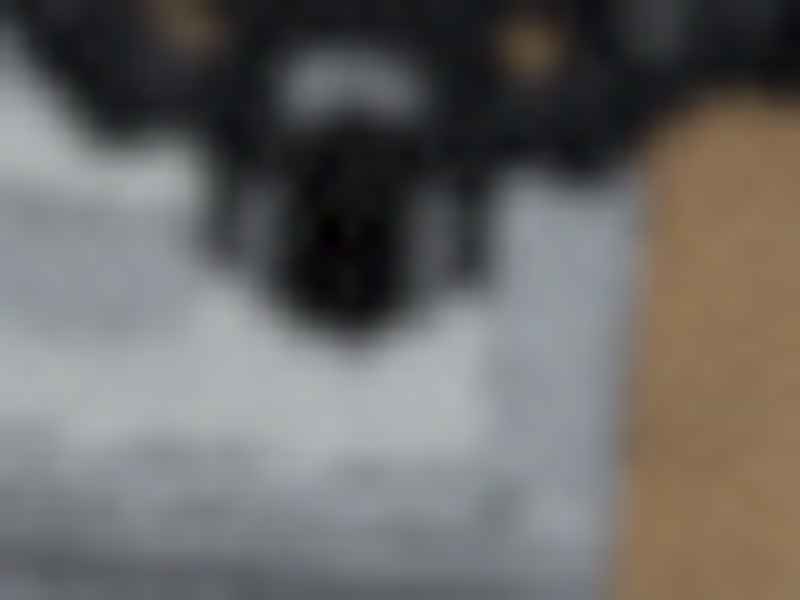

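View pics/s12.png

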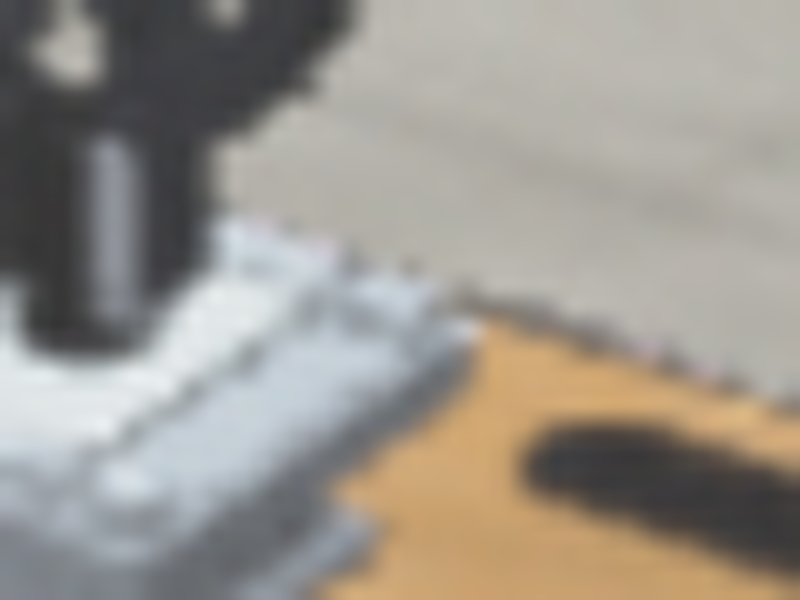

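Run:
```python
from h import *
np.set_printoptions(precision=1,suppress=True)
t=load("top4");s=load("scene4")
c=lambda u,v:(lambda x,y:(u+(x+.5)/20-.5,v+(y+.5)/20-.5))
A=c(205,215);B=c(255,195);C=c(265,225)
print("T tail",atz(t,*B(490,400),61),"bed R",atz(t,*B(624,400),55),atz(t,*B(606,560),55))
print("S line",atz(s,*A(345,312),61),atz(s,*A(545,205),61))
print("S rail far end",atz(s,*A(582,165),63),"near bed corner",atz(s,*A(235,370),55))
print("S tail",atz(s,*C(120,435),61),atz(s,*C(295,295),61),"bedR",atz(s,*C(478,330),55),atz(s,*C(400,395),55),atz(s,*C(200,550),55))
```

```text
T tail [ 563.2 -169.7   61. ] bed R [ 569.4 -191.8   55. ] [ 538.  -190.9   55. ]
S line [552.7  46.4  61. ] [608.1  43.8  61. ]
S rail far end [622.3  46.1  63. ] near bed corner [532.   55.8  55. ]
S tail [ 554.6 -171.7   61. ] [ 613.9 -168.2   61. ] bedR [ 630.6 -196.    55. ] [ 602.9 -197.7   55. ] [ 538.2 -199.7   55. ]
```

Run:
```python
from h import *
np.set_printoptions(precision=1,suppress=True)
s=load("scene4");s0=load("scene0")
A=lambda x,y:(205+(x+.5)/20-.5,215+(y+.5)/20-.5)
for p in((578,172),(584,172),(578,180)): print(atz(s,*A(*p),55))
print(atz(s,*A(235,370),55),atz(s,*A(225,372),55))
# depth check of points along bed left near region, row scan
for v in (231,232,233,234):
    print(v,[tuple(np.round(w(s,u,v)).astype(int)) for u in range(212,224)])
```

```text
[631.9  55.3  55. ]
[632.6  54.3  55. ]
[629.3  53.1  55. ]
[532.   55.8  55. ] [530.3  56.8  55. ]
231 [(np.int64(598), np.int64(138), np.int64(11)), (np.int64(602), np.int64(136), np.int64(10)), (np.int64(607), np.int64(135), np.int64(8)), (np.int64(605), np.int64(128), np.int64(11)), (np.int64(611), np.int64(129), np.int64(8)), (np.int64(616), np.int64(128), np.int64(7)), (np.int64(614), np.int64(121), np.int64(10)), (np.int64(616), np.int64(118), np.int64(9)), (np.int64(544), np.int64(48), np.int64(61)), (np.int64(544), np.int64(42), np.int64(62)), (np.int64(538), np.int64(33), np.int64(68)), (np.int64(549), np.int64(37), np.int64(62))]
232 [(np.int64(595), np.int64(136), np.int64(9)), (np.int64(601), np.int64(135), np.int64(7)), (np.int64(597), np.int64(127), np.int64(11)), (np.int64(605), np.int64(128), np.int64(7)), (np.int64(598), np.int64(117), np.int64(13)), (np.int64(607), np.int64(120), np.int64(8)), (np.int64(616), np.int64(123), np.int64(4)), (np.int64(539), np.int64(48), np.int64(59)), (np.int64(542), np.int64(46), np.int64(58)), (np.int64(541), np.int64(41), np.int64(
[... 490 characters left out ...]
), np.int64(55)), (np.int64(539), np.int64(39), np.int64(57)), (np.int64(539), np.int64(34), np.int64(58)), (np.int64(536), np.int64(27), np.int64(62))]
234 [(np.int64(581), np.int64(123), np.int64(10)), (np.int64(583), np.int64(120), np.int64(10)), (np.int64(587), np.int64(118), np.int64(9)), (np.int64(584), np.int64(110), np.int64(13)), (np.int64(593), np.int64(113), np.int64(8)), (np.int64(530), np.int64(51), np.int64(53)), (np.int64(532), np.int64(48), np.int64(53)), (np.int64(533), np.int64(44), np.int64(54)), (np.int64(534), np.int64(39), np.int64(55)), (np.int64(533), np.int64(34), np.int64(57)), (np.int64(536), np.int64(31), np.int64(57)), (np.int64(537), np.int64(27), np.int64(58))]
```

Emit:
arm_command(rows=[[[1,0,0,0,0,0],[3,0,0,0,0,0],[5,0,0,0,0,0],[7,0,0,0,0,0],[9,0,0,0,0,0],[10,0,0,0,0,0],[10.5,0,0,0,0,0],[10.5,0,0,0,0,0],[10.5,0,0,0,0,0],[10.5,0,0,0,0,0]]])

```text
clock: 14.33
eef_pos: [579.2, -134.2, 70.0]
tool_rot: [3.139, 0.001, 1.569]
force: [-0.0, -6.3, 8.3]
width: 21.4
```

Run:
```python
from cell import sensors,get_image
from h import *
for n in("scene","top"):
    d=get_image(n);np.savez(f"{n}5.npz",**d)
s=sensors.read_state();print(s["clock"],s["eef_pos"],s["tool_rot"],s["force"],s["torque"],s["width"])
crop(load("scene5"),205,215,245,245,20,"pics/s13.png")
crop(load("scene5"),190,140,310,230,6,"pics/s14.png")
crop(load("top5"),255,195,295,225,20,"pics/t13.png")
```

```text
14.4333 [ 579.26318404 -134.28939803   69.9913211 ] [3.13878562e+00 1.13850269e-03 1.56906291e+00] [ 0.32857687 -7.37904115  9.07934132] [-1.35780085  0.05985566  0.01788999] 21.73894233819894
```

View pics/s13.png

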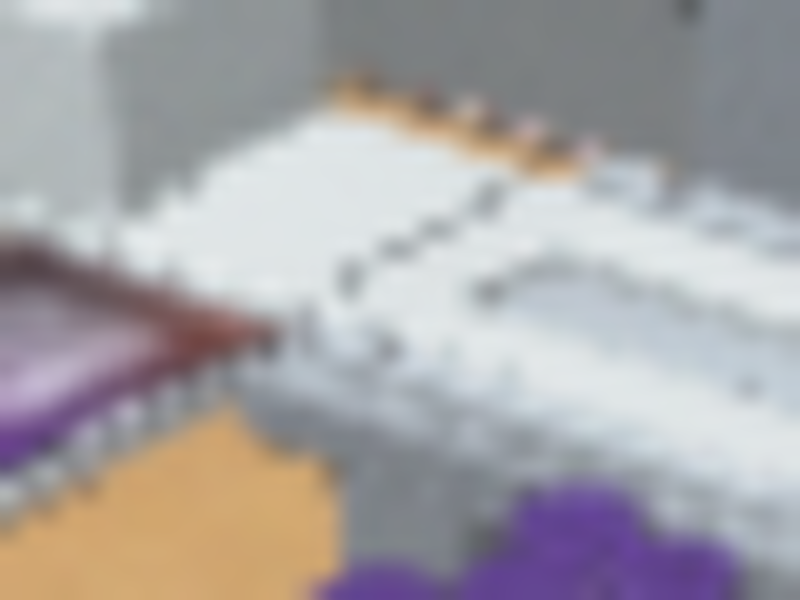

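View pics/s14.png

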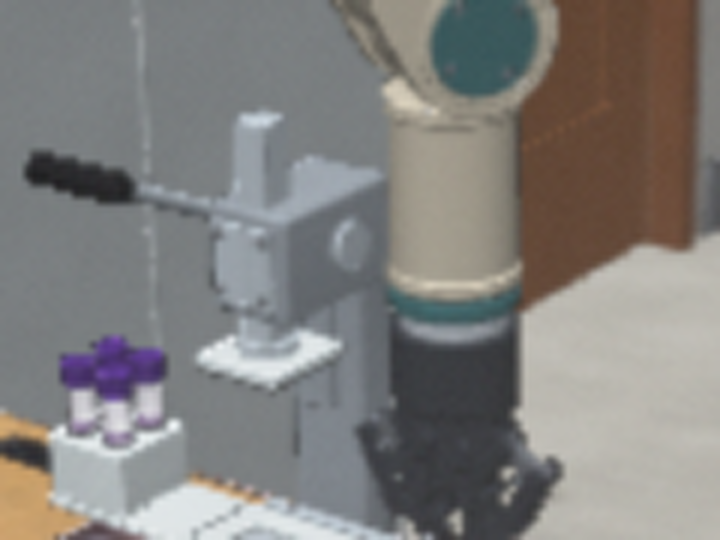

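View pics/t13.png

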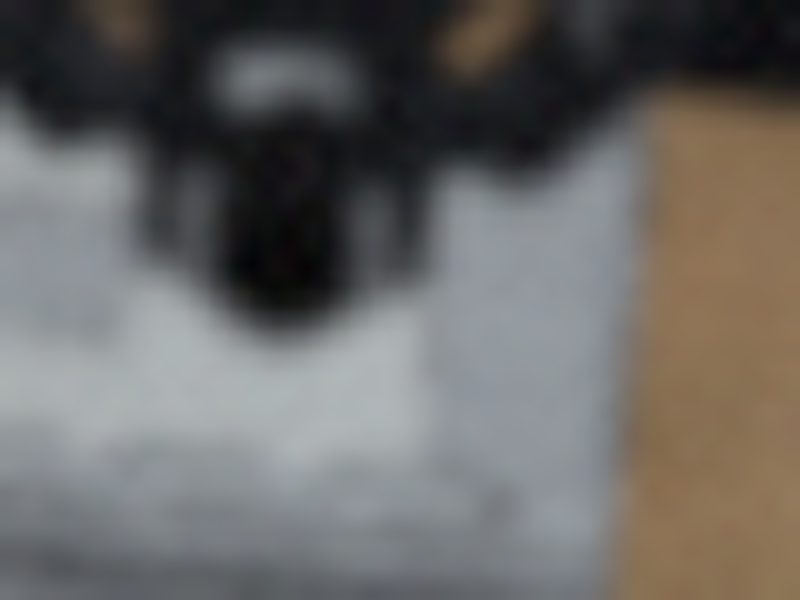

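Run:
```python
from h import *
np.set_printoptions(precision=1,suppress=True)
t=load("top5");s=load("scene5")
c=lambda u,v:(lambda x,y:(u+(x+.5)/20-.5,v+(y+.5)/20-.5))
A=c(205,215);B=c(255,195)
print("S line",atz(s,*A(345,280),61),atz(s,*A(495,193),61),atz(s,*A(308,318),61))
print("bed corners",atz(s,*A(580,174),55),atz(s,*A(235,370),55))
print("T tail",atz(t,*B(428,400),61),"bedR",atz(t,*B(622,400),55))
# torn: block height/tilt
print([w(s,*q) for q in((205,202),(210,200))])
```

```text
S line [562.7  54.8  61. ] [606.7  54.8  61. ] [546.9  50.5  61. ]
bed corners [631.5  54.4  55. ] [532.   55.8  55. ]
T tail [ 562.2 -159.5   61. ] bedR [ 569.4 -191.5   55. ]
[array([572.7, 141. , 143.9]), array([598.2, 138.4, 143.5])]
```

Run:
```python
from cell import order,sensors
print(order.finish_job());s=sensors.read_state();print(s["clock"],s["eef_pos"],s["force"],s["width"])
```

```text
the job is handed in; nothing more can be done
None
the job is handed in; nothing more can be done
```

I pressed the tubes home and slid the plate out to the reading line. I handed the job in at about 14.4 s with the gripper still holding the plate.

- **Lever:** I pushed it down until it met its stop, where the vertical force rose to about 61 N. I then followed it back up, and the pictures show it at rest.
- **Tubes:** All four caps now read about 155–158 mm above the desk. The two nearer the robot had differed by about 6 mm before the press (160 and 166). The expected seated height is 154 mm, so this is slightly high by the depth camera, which is only good to a few millimetres.
- **Plate position:** I took it by the knob and moved it about 130 mm left. The scene camera puts the line at y ≈ 54.8 mm against the bed's left edge at about 55.1 mm.
- **Disagreement:** The top camera, measured at the plate's tail, gave a 32 mm gap to the bed's right end where 36 mm is expected. That would leave the line about 4 mm short. I discounted it because that camera also measured the 250 mm bed about 4 mm too short, and the estimates from both ends averaged to within about 0.5 mm of the line.
- **Hold:** The plate is flat by eye in the pictures, with the gripper pressing down about 9 N and holding the knob at about 22 mm. The phone looks unmoved in the last crop. I did not re-check the bottles after the slide, but the arm stayed well away from them.

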